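# Open the bonnet-type hood of a UV curing box past its hidden safety catch

## Robot

A 6-joint arm with a two-finger parallel gripper is mounted at the origin on the work surface. World frame = base frame: x ahead of the robot, y to its left, z up, the work surface at z = 0. Lengths are in mm, angles in rad, forces in N, time in s.
With the tool pointing down it reaches from about 300 to 775 mm from the base axis. Payload 14.6 kg.
Tool frame: the origin (TCP) lies between the finger pads; the fingertips stand 8 mm ahead of it and the grasp point (between the pads) lies 11 mm behind it; z points along the fingers, y is the direction in which the jaws open and shut (so a half turn about z gives the same grasp; the last joint's range is limited). The gripper opens to 94 mm and grips with 3 to 60 N. Pads are 16 mm wide; open, the fingers measure 119 mm over their backs; the gripper's body (75 mm by 177 mm) begins 78 mm behind the grasp point.
Start: joints at [-0.067, 0.3, 1.521, -0, 1.321, -0.067], TCP at [549.99, -0.002, 189.046] pointing down, gripper open.
Joint ranges: [-3.03, 3.03], [-0.79, 2.21], [0.23, 2.52], [-1.04, 4.18], [0, 3.07], [-2.55, 2.55]. Speed limits (rad/s): [2.22, 2.22, 2.57, 3.14, 3.14, 3.14].

## Interface

Orientations are given as [roll, pitch, yaw] about the fixed x, y, z axes, in that order (R = Rz(yaw) Ry(pitch) Rx(roll)).
In Python, from cell import manip gives the robot as it stands. The module is installed in compiled form; this text tells all that it offers.
- The arm moves only by the tool send_rows, never from a script. Its argument "series" is a list that holds one entry, the list of rows, each a list of 5 numbers: the opening, from 0 (shut) to 1 (fully open), then the shift along the tool's x, y, z in mm, then the turn about the tool's z in degrees. In form: [[[gripper, dx, dy, dz, roll], ...]]. A call has 1 to 10 rows; each row is the pose to reach, as a shift and turn from the pose commanded when the call began, along the tool's axes at that moment; what a row does not reach only later rows make up. A row lasts 1/10 s, in which the tool goes at most 50 mm and 8.59 degrees, less where a joint would pass 70% of its speed; a pose out of reach is approached as far as the arm can. A call with a gripper value outside its range is refused whole. The fingers move at their own pace and stop on an object; "newtons" is the grip in N (left out, the last holds). Time passes only in rows, so rows that repeat a pose let the fingers close. It gives the time, the measured TCP pose, the force and the opening at its end, in the units of the state.
- manip.read_state(): the state, without advancing time (a new reading comes with each control period).
- manip.camera(name): name is "scene" or "side" or "wrist"; returns a dict with "img" (384x512x3 uint8, red, green, blue), "vfov" (degrees; the focal length in pixels is half the picture's height over the tangent of half this angle, whatever the lens; pixels are square), "cx", "cy" (the principal point, pixels), "pose" (4x4, takes a point from camera to world coordinates); the wrist camera has in their place "T_tool_cam" (4x4, takes a point from camera to tool coordinates, whose origin is the TCP and whose axes are the flange's). Camera axes: x right, y down, z forward; pixel columns grow to the right and rows downward; lengths in mm; the calibration is good to about 2 mm. A picture is of the moment at which its call begins: read the wrist's pose just before it. There is no depth.
- manip.sign_off(): hands the job in, once; it reports no verdict.
Trained networks look in a picture, given as the dict that the camera call returned (one of the last four; its "shot" number tells which), for a name from the list of things; names that differ only in an ending like _2 or _b are one class to them, and where a whole thing is asked for, a point or a joint stands for the part that bears it (a point fixed in the world has none). Each returns a list of dicts, best first, with "conf" (0 to 1); they miss things now and then, are a little off and sometimes report something else, mostly with a low value. They report only what shows in the picture. A call takes as long as a camera call.
- manip.find_in(target, picture): "rect" ([left, top, width, height] in pixels, round what is visible of it).
- manip.silhouettes(target, picture): "pixels" (384x512 bool, what is visible of it) and "rect" ([left, top, width, height] in pixels, round what is visible of it).
The state is a dict: "clock": time; "joints": joint angles; "qd": joint speeds; "effort": joint torques, N m; "eef_pos": TCP position; "eef_rot": TCP orientation; "wrist_force": force on the tool from outside, world axes, zero at the start; "moment": the same for the moment, N m; "finger_gap": finger opening in mm.
Only numpy, scipy, OpenCV 4.12 (cv2) and the standard library are available. Lean on these libraries where they do the work, as an engineer would, in place of code of your own. Each camera call takes 0.05 s, during which the arm holds its last target. There are 200 camera calls.

## Task

Open the UV curing box on the tying bench so the cured flies can be taken out: press its release button so that the hood springs up onto its safety catch, then feel under the raised front lip for the sprung catch lever, push it aside to the left and lift the hood past it, and raise the hood right up until it stands open by itself. Do not force the hood or the catch (25 N is too much), raise it steadily without flinging it, and leave the other things on the bench where they are.

Things in the scene. Friction and masses are not known exactly. Their poses are not given: they have to be found in the camera images.
- uvbox: UV curing box fixed to the bench: grey base 240 mm deep (x), 260 mm wide (y), 113 mm tall, under a white hood. A control pod 62 mm wide runs along its right side (y -130 to -192 mm, x -60 to +120 mm, top at 113 mm). Origin on the bench under the middle of the hood; x points from the hood's front lip to its hinge (away from the robot), y to the left.
- bay_mid (a point): Middle of the floor (10 mm up) of the open bay under the hood's front: the base's front wall is set back 70 mm behind the lip, between side cheeks at y +-125 mm, 100 mm tall. A steel flange along the top of that wall sticks 13 mm forward (57 to 70 mm behind the lip, underside 108 mm above the bench); the hood's safety catch hooks under it.
- hood (a joint): Hood angle (rad): 0 shut, grows as it opens, stop at 1.3. Once released it springs up by itself to about 0.095 and rests; about 0.015 further the catch stops it hard until pushed aside. Past the catch it takes about 3 to 5 N at the lip to raise. Stiff hinges hold it anywhere above about 0.9; lower down it may fall shut.
- hood_hinge (a point): Middle of the hood's hinge line, 115 mm above the bench, 240 mm behind the lip, parallel to the box's y. The hood is a hollow white wedge with an amber window, 264 mm wide, about 0.4 kg, 14 mm tall at the lip and 36 mm at the hinge; its top is a 4 mm sheet.
- lip_mid (a point): Middle of the lower front edge of the hood's lip, straight and 4 mm thick; turns with the hood, axes as the box's when shut. Shut: 120 mm ahead (-x) of the box's origin, 105 mm above the bench; sprung up: about 127 mm. The catch, unseen from above, hangs from an upright pin 42 mm behind the lip; the pin is clamped anywhere up to 45 mm left or right of the middle.
- lip_left (a point): Left end of that edge. The catch's tab, an upright steel plate 4 mm thick and 14 mm long fore and aft, hangs 7 to 25 mm behind the lip's front face and 10 to 46 mm below the lip's lower edge (more is hidden than seen). At rest its right-hand face lies 12 to 19 mm to the right of the pin.
- lip_right (a point): Right end of that edge. Pushed to the left (+y) the tab swings about the pin against a spring (about 3 to 6 N); the catch is free of the flange after about 20 mm of push and meets a hard stop at about 29 mm. Let go, it springs back. It binds while the hood is pulled up against it.
- release (a joint): Travel of the release button (m): 0 up, 0.006 fully down; the latch lets go at about 0.0035. A sprung grey push button, 28 mm across, in a black collar, about 5 N to press fully.
- release_top (a point): Centre of the button's top face, on the control pod at the right of the hood, about 135 mm above the bench; pressed straight down.
- resin: Leave alone: black resin bottle, 42 mm across, 122 mm tall with its nozzle; origin under its centre; stands at the left side of the curing box
- torch: Leave alone: black UV hand torch lying on the bench, 120 mm long, 34 mm thick; origin under its middle
- spool_a: Leave alone: green thread spool, 26 mm across, 28 mm tall, standing on the rear of the curing box's control pod; origin under its centre
- spool_b: Leave alone: brown thread spool, 26 mm across, 28 mm tall, on the bench in front of the box; origin under its centre
- fly_box: Leave alone: flat grey fly box, 75 x 110 x 26 mm, lying on the bench; origin under its centre
- bead_jar: Leave alone: small clear jar with black cap, 44 mm across, 50 mm tall; origin under its centre
- brush: Leave alone: small wooden-handled brush lying on the bench, 150 mm long, 20 mm thick; origin under its middle

How it is judged (in metres and radians):
On the way, in this order (a step that is already met when the one before it is completed fails the run):
1. the release is pressed and the hood has sprung up onto its safety catch (value of joint hood above 0.07 rad), for 0.2 s.
2. the catch has been pushed aside and the hood lifted past it (value of joint hood above 0.25 rad), for 0.1 s.
At the end, for the whole second after the job is handed in: the hood stands open by itself at more than 0.85 rad (49 degrees) and is still (under 0.05 rad/s) (value of joint hood above 0.85 rad and velocity of joint hood between -0.05 and 0.05 rad/s); the robot touches nothing.
It fails at once if the robot bears on the hood or its catch with more than 25 N (contact force between any of the fingers, the arm and hood above 25 N).
It fails at once if the hood is flung (faster than 2.5 rad/s) (velocity of joint hood above 2.5 rad/s).
It fails at once if a bystander is moved by more than 30 mm (distance of any of resin, torch, spool_a, spool_b, fly_box, bead_jar, brush from where it was at the start of the episode above 0.03 m).
It also fails if it takes over 61 s, if anything falls off the work surface, if the arm or the gripper's body presses on something with over 40 N, if the wrist force passes 120 N, or if a joint passes its speed limit or range.

## Working session

There is one attempt and no reset: what is moved stays moved. The work goes in short steps, Python scripts to look and compute and a tool call to move; the robot and the scene stay as the last step left them, time stands still between calls to the robot, and variables do not carry over. Pictures are saved under pics/ and viewed, about 8 in all and at most 12, crops included, and the job is handed in when it is done.

Besides the shell and the picture viewer there is one more tool, called after "Call:" as name([rows], argument=value, ...), one row to a line, values as JSON. send_rows: Moves the arm, as the interface text tells. Its arguments: {"type":"object","properties":{"series":{"type":"array"},"newtons":{"type":"number"}},"required":["series"]}

```bash
mkdir -p pics
cat > h.py <<'E'
import numpy as np, cv2
from cell import manip
def snap(n,f):
    p=manip.camera(n); cv2.imwrite('pics/'+f,cv2.cvtColor(p['img'],cv2.COLOR_RGB2BGR)); return p
def foc(p): return p['img'].shape[0]/2/np.tan(np.radians(p['vfov'])/2)
def proj(p,X,T=None):
    T=p['pose'] if T is None else T
    c=np.linalg.inv(np.array(T))@np.append(X,1); f=foc(p)
    return c[0]/c[2]*f+p['cx'],c[1]/c[2]*f+p['cy']
def onz(p,u,v,z,T=None):
    T=np.array(p['pose'] if T is None else T); f=foc(p)
    d=T[:3,:3]@np.array([(u-p['cx'])/f,(v-p['cy'])/f,1]); o=T[:3,3]
    return o+d*(z-o[2])/d[2]
E
python3 - <<'E'
from h import *
print(manip.read_state())
ps=[]
for n in('scene','side'):
    p=snap(n,n+'0.png'); print(n,p['vfov'],p['cx'],p['cy'],np.round(p['pose'],3).tolist())
    for t in('uvbox','hood','release','release_top','lip_left','lip_right','lip_mid','resin','torch','spool_a','fly_box','bead_jar','brush'):
        try: print(t,[(np.round(d['rect']).tolist(),round(d['conf'],2)) for d in manip.find_in(t,p)[:3]])
        except Exception as e: print(t,e)
a=cv2.imread('pics/scene0.png');b=cv2.imread('pics/side0.png')
E
```

```text
{'clock': 0.0, 'joints': array([-6.65945092e-02,  3.00485758e-01,  1.52157944e+00,  3.60634601e-06,
        1.32069831e+00, -6.66058617e-02]), 'qd': array([-0.00133808,  0.00188959,  0.0001853 , -0.00095813, -0.00091545,
       -0.00051341]), 'effort': array([-1.53750298e-03, -5.31805658e+01, -3.52735734e+01,  7.07558286e-02,
        2.43994006e-02, -4.79655944e-05]), 'eef_pos': array([5.49718644e+02, 1.98562282e-02, 1.88478997e+02]), 'eef_rot': array([-3.14042463e+00, -8.14132132e-05,  1.57080674e+00]), 'wrist_force': array([ 0.04520161, -0.12824701, -0.70420626]), 'moment': array([-0.02716319,  0.04153461,  0.00816897]), 'finger_gap': 94.15837400311064}
scene 44.488396890420276 258.6911829459035 185.444196532527 [[0.869, 0.371, -0.328, 921.941], [0.495, -0.627, 0.602, -566.681], [0.017, -0.685, -0.728, 802.852], [0.0, 0.0, 0.0, 1.0]]
uvbox [([179.0, 147.0, 166.0, 190.0], 0.65)]
hood [([182.0, 146.0, 164.0, 132.0], 0.64)]
release [([216.0, 252.0, 17.0, 19.0], 0.59)]
release_top [([220.0, 254.0, 15.0, 16.0], 0.67), ([218.0, 135.0, 33.0, 11.0], 0.57), ([183.0, 146.0, 161.0, 129.0], 0.
[... 670 characters left out ...]
, -0.746, 816.457], [0.005, -0.787, -0.617, 732.419], [0.0, 0.0, 0.0, 1.0]]
uvbox [([196.0, 129.0, 103.0, 108.0], 0.77)]
hood [([197.0, 133.0, 102.0, 74.0], 0.79)]
release [([194.0, 130.0, 108.0, 76.0], 0.37)]
release_top [([197.0, 133.0, 105.0, 74.0], 0.24)]
lip_left [([199.0, 130.0, 102.0, 78.0], 0.74)]
lip_right [([198.0, 128.0, 106.0, 78.0], 0.73)]
lip_mid [([197.0, 132.0, 104.0, 76.0], 0.58)]
resin [([264.0, 213.0, 18.0, 39.0], 0.87)]
torch [([322.0, 217.0, 26.0, 39.0], 0.97)]
spool_a [([240.0, 127.0, 7.0, 7.0], 0.39)]
fly_box [([308.0, 147.0, 29.0, 24.0], 0.88)]
bead_jar [([216.0, 229.0, 19.0, 23.0], 0.67)]
brush [([265.0, 254.0, 61.0, 28.0], 0.62), ([197.0, 132.0, 103.0, 76.0], 0.17)]
```

Run:
```python
import cv2
a=cv2.imread('pics/scene0.png')[110:360,60:400]
cv2.imwrite('pics/s0z.png',cv2.resize(a,None,fx=2.3,fy=2.3,interpolation=cv2.INTER_CUBIC))
b=cv2.imread('pics/side0.png')[100:300,150:390]
cv2.imwrite('pics/d0z.png',cv2.resize(b,None,fx=3,fy=3,interpolation=cv2.INTER_CUBIC))
```

```text
(no output)
```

View pics/s0z.png

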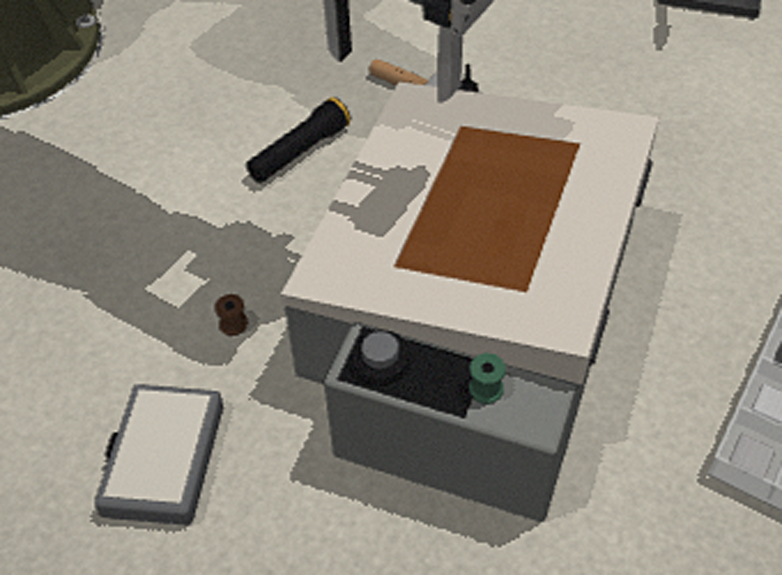

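View pics/d0z.png

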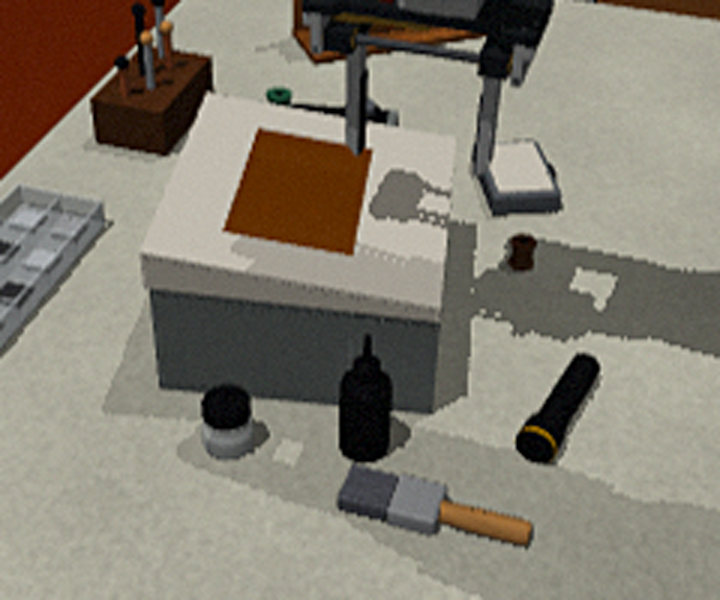

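Scene view: box with button at about zoom (380,348), hood front‑right corner at (285,295), pod foot corners at (335,455) and (547,517). The side view shows the left wall's foot from (162,388) to (435,412), with resin, jar and brush on the left and the brown spool in front. Next I fit the box pose from these corners.

Run:
```python
from h import *
from scipy.optimize import least_squares
S=manip.camera('scene');D=manip.camera('side')
s=lambda u,v:(u/2.3+60,v/2.3+110); d=lambda u,v:(u/3+150,v/3+100)
obs=[(S,s(285,295),(-120,-132,119)),(S,s(335,455),(-60,-192,0)),(S,s(547,517),(120,-192,0)),
(S,s(585,357),(120,-132,None)),(S,s(657,118),(120,132,None)),(D,d(435,412),(-120,130,0)),(D,d(162,388),(120,130,0)),
(D,d(441,310),(-120,132,119)),(D,d(455,136),(-120,-132,119)),(D,d(143,256),(120,132,None)),(D,d(208,93),(120,-132,None))]
def W(q,X): c,t=np.cos(q[2]),np.sin(q[2]); return np.array([q[0]+c*X[0]-t*X[1],q[1]+t*X[0]+c*X[1],X[2]])
def res(q):
    return np.concatenate([np.subtract(proj(p,W(q,(X[0],X[1],q[3] if X[2] is None else X[2]))),uv) for p,uv,X in obs])
r=least_squares(res,[600,0,0,145],loss='soft_l1'); q=r.x; print(q.round(3)); print(res(q).reshape(-1,2).round(1).tolist())
b=onz(S,*s(380,348),135); R=np.array([[np.cos(q[2]),np.sin(q[2])],[-np.sin(q[2]),np.cos(q[2])]])
print('button',b.round(1),(R@(b[:2]-q[:2])).round(1))
for n,p,uv,z in(('spool_a',S,s(487,385),127),('spool_b',S,s(232,315),14),('fly',S,s(160,450),26),('torch',D,d(560,408),17),('resin',D,d(365,452),0),('spb',D,d(522,252),14)):
    x=onz(p,*uv,z); print(n,x.round(0),(R@(x[:2]-q[:2])).round(0))
print('lip',W(q,(-120,0,127)))
```

```text
[ 6.50031e+02 -3.10820e+01  2.09000e-01  1.47326e+02]
[[-1.5, -0.2], [-0.5, 1.0], [0.1, 2.4], [-0.4, -0.7], [-2.3, -1.0], [-1.5, 0.6], [-1.4, 0.7], [-0.5, -0.6], [-1.2, 0.5], [-0.1, 0.5], [-0.5, 1.1]]
button [ 659.6 -197.2  135. ] [ -25.  -164.5]
spool_a [ 741. -181.  127.] [  58. -165.]
spool_b [ 480. -167.   14.] [-195.  -98.]
fly [ 518. -306.   26.] [-186. -242.]
torch [400.  46.  17.] [-228.  127.]
resin [546. 133.   0.] [-68. 182.]
spb [ 476. -167.   14.] [-199.  -97.]
lip [532.63510735 -55.94614579 127.        ]
```

Call:
send_rows([
  [[0,-40,22,0,0],[0,-80,44,0,0],[0,-120,66,0,0],[0,-160,88,0,0],[0,-197,110,0,0],[0,-197,110,15,0],[0,-197,110,30,0],[0,-197,110,38,0],[0,-197,110,38,0],[0,-197,110,38,0]],
], newtons=20)

```text
clock: 2.5
eef_pos: [660.0, -196.2, 151.8]
eef_rot: [3.141, 0.0, 1.572]
wrist_force: [0.5, -0.3, 0.2]
finger_gap: 17.2
```

Call:
send_rows([
  [[0,0,0,3,0],[0,0,0,6,0],[0,0,0,8,0],[0,0,0,10,0],[0,0,0,11,0],[0,0,0,12,0],[0,0,0,13,0],[0,0,0,14,0],[0,0,0,14,0]],
])

```text
clock: 3.4
eef_pos: [659.9, -197.0, 136.9]
eef_rot: [-3.141, -0.0, 1.571]
wrist_force: [-0.8, 0.1, -0.6]
finger_gap: 0.5
```

Call:
send_rows([
  [[0,0,0,1,0],[0,0,0,2,0],[0,0,0,3,0],[0,0,0,3,0]],
])

```text
clock: 3.8
eef_pos: [659.9, -197.0, 133.9]
eef_rot: [-3.141, -0.0, 1.571]
wrist_force: [-0.7, -0.0, -0.7]
finger_gap: 0.6
```

Run:
```python
from h import *
p=snap('scene','s1.png'); a=p['img'][170:330,150:350]
cv2.imwrite('pics/s1z.png',cv2.cvtColor(cv2.resize(a,None,fx=3.5,fy=3.5,interpolation=cv2.INTER_CUBIC),cv2.COLOR_RGB2BGR))
print(manip.read_state()['wrist_force'])
```

```text
[ 0.77236766  0.21336038 -0.27845751]
```

View pics/s1z.png

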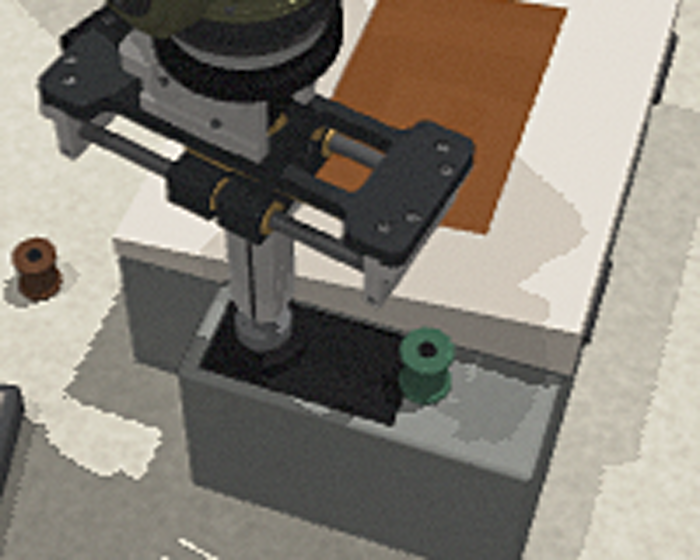

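The closed fingers stand over the button at (265,330) and the hood is still shut, so I press further.

Call:
send_rows([
  [[0,0,0,1,0],[0,0,0,2,0],[0,0,0,3,0],[0,0,0,4,0],[0,0,0,4,0]],
])

```text
clock: 4.35
eef_pos: [659.9, -197.0, 129.8]
eef_rot: [-3.141, -0.0, 1.571]
wrist_force: [0.5, -0.5, -0.9]
finger_gap: 0.6
```

Call:
send_rows([
  [[0,0,0,1,0],[0,0,0,2,0],[0,0,0,3,0],[0,0,0,3,0]],
])

```text
clock: 4.75
eef_pos: [659.9, -197.0, 126.8]
eef_rot: [-3.141, -0.0, 1.571]
wrist_force: [-0.0, -0.0, -0.2]
finger_gap: 0.3
```

Run:
```python
from h import *
p=snap('scene','s2.png'); a=p['img'][220:300,180:300]
cv2.imwrite('pics/s2z.png',cv2.cvtColor(cv2.resize(a,None,fx=6,fy=6,interpolation=cv2.INTER_CUBIC),cv2.COLOR_RGB2BGR))
s=manip.read_state();print(s['wrist_force'],s['eef_pos'])
t=s['eef_pos']+[0,0,-8]
print([[round(float(c)) for c in ((proj(p,t+np.array(o))-np.array([180,220]))*6)] for o in ((12,8,0),(12,-8,0),(-12,8,0),(-12,-8,0))])
```

```text
[-0.37112749 -0.78114414  0.33994088] [ 659.95239171 -196.99388772  126.94310946]
[[325, 277], [295, 318], [254, 242], [224, 282]]
```

View pics/s2z.png

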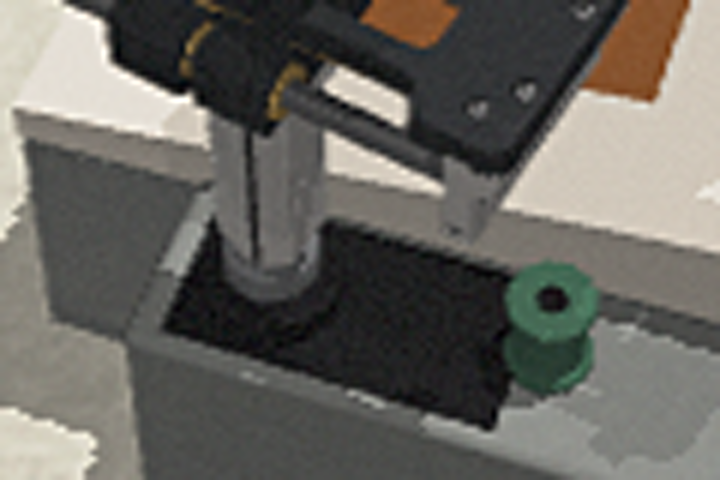

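The finger bottoms (255,270) end just at the button's top and the force is still nil. The tips look about 10 mm higher than computed, so I continue down watching the force.

Call:
send_rows([
  [[0,0,0,1,0],[0,0,0,2,0],[0,0,0,3,0],[0,0,0,4,0]],
])

```text
clock: 5.2
eef_pos: [660.0, -197.0, 122.9]
eef_rot: [-3.142, -0.0, 1.571]
wrist_force: [0.4, 0.2, -0.7]
finger_gap: 0.5
```

Call:
send_rows([
  [[0,0,0,1,0],[0,0,0,2,0],[0,0,0,3,0],[0,0,0,4,0]],
])

```text
clock: 5.6
eef_pos: [660.0, -197.0, 119.0]
eef_rot: [-3.142, -0.0, 1.571]
wrist_force: [-0.1, 0.2, 1.3]
finger_gap: 0.3
```

Run:
```python
from h import *
p=snap('scene','s3.png'); a=p['img'][220:300,180:300]
A=cv2.resize(a,None,fx=3,fy=3,interpolation=cv2.INTER_CUBIC)
s=manip.read_state();print(s['wrist_force'],s['eef_pos'],s['eef_rot'])
w=snap('wrist','w3.png'); T=w['T_tool_cam']; print(np.round(T,2).tolist(),w['vfov'],w['cx'],w['cy'])
d=cv2.resize(p['img'][110:360,150:400],(480,480)); 
cv2.imwrite('pics/s3z.png',cv2.cvtColor(np.hstack([A,np.zeros((240,8,3),np.uint8),cv2.resize(w['img'],(320,240))]),cv2.COLOR_RGB2BGR))
```

```text
[-0.26181242  0.66003905  1.47737355] [ 660.01328061 -197.02822787  118.99226525] [3.14149515e+00 5.89330461e-05 1.57078498e+00]
[[-0.0, -0.96, -0.27, 79.15], [1.0, -0.0, -0.0, -0.26], [0.0, -0.27, 0.96, -195.34], [0.0, 0.0, 0.0, 1.0]] 70.84629642290119 252.49660522388496 191.46122586912867
```

View pics/s3z.png

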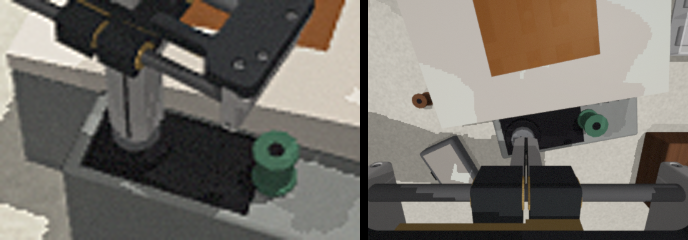

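Call:
send_rows([
  [[0,0,0,1,0],[0,0,0,2,0],[0,0,0,3,0],[0,0,0,4,0],[0,0,0,4,0]],
])

```text
clock: 6.2
eef_pos: [660.2, -197.1, 115.2]
eef_rot: [3.141, 0.0, 1.571]
wrist_force: [0.2, -0.2, 3.4]
finger_gap: 0.5
```

Run:
```python
from h import *
p=manip.camera('scene'); s=manip.read_state();print(s['wrist_force'],s['eef_pos'])
o=cv2.imread('pics/s3.png')[:,:,::-1].astype(int)
df=np.abs(p['img'].astype(int)-o).sum(2)>60
n,l,st,c=cv2.connectedComponentsWithStats(df.astype(np.uint8)); print(df.sum(),[x.tolist() for x in st[1:] if x[4]>40])
w=manip.camera('wrist')
for X in ((0,0,8),(0,0,-11),(0,0,20)): print(X,proj(w,np.array(X),w['T_tool_cam']))
```

```text
[-0.26814641  0.40568753  2.99560447] [ 660.20205658 -197.07130349  115.24619968]
5892 [[133, 25, 138, 133, 1386], [131, 46, 59, 39, 136], [92, 66, 37, 36, 101], [136, 118, 42, 56, 144], [188, 131, 17, 24, 47], [246, 143, 27, 23, 101], [233, 160, 81, 104, 772], [315, 163, 33, 108, 274], [229, 173, 15, 12, 50], [185, 184, 9, 14, 46], [195, 185, 49, 16, 208], [162, 189, 11, 13, 45], [195, 195, 32, 14, 87], [190, 203, 38, 22, 93], [162, 205, 55, 28, 313], [332, 204, 26, 98, 151], [239, 213, 23, 21, 211], [181, 229, 40, 22, 325], [224, 233, 30, 23, 191], [165, 248, 31, 47, 149], [234, 253, 20, 8, 58]]
(0, 0, 8) (np.float64(252.92864847725608), np.float64(217.47587603991022))
(0, 0, -11) (np.float64(252.9582783862189), np.float64(226.8718437483128))
(0, 0, 20) (np.float64(252.91237557053995), np.float64(212.3155596103667))
```

Call:
send_rows([
  [[0,0,0,-10,0],[0,0,0,-40,0],[0,0,0,-80,0],[0,-10,-20,-110,0],[0,-10,-60,-120,0],[0,-10,-100,-120,0],[0,-10,-140,-120,0],[0,-10,-160,-120,0],[0,-10,-160,-120,0]],
])

```text
clock: 7.2
eef_pos: [498.3, -207.1, 236.3]
eef_rot: [3.141, 0.0, 1.57]
wrist_force: [-0.4, -0.0, 0.8]
finger_gap: 0.6
```

Run:
```python
from h import *
s=manip.read_state();print(s['clock'],s['wrist_force'],s['eef_pos'],s['eef_rot'],s['joints'].round(3))
S=snap('scene','s4.png');D=snap('side','d4.png')
out=[]
for p,c in((S,(70,60,320)),(D,(180,60,320))):
    for k in (0,8): 
        print([np.round(proj(p,s['eef_pos']+np.array([dx,0,-k])),1).tolist() for dx in(-12,12)])
a=S['img'][60:330,90:350];b=D['img'][40:260,170:400]
f=lambda x:cv2.resize(x,(395,round(395*x.shape[0]/x.shape[1])),interpolation=cv2.INTER_CUBIC)
a,b=f(a),f(b);H=max(a.shape[0],b.shape[0]);pad=lambda x:np.pad(x,((0,H-x.shape[0]),(0,5),(0,0)))
cv2.imwrite('pics/c4.png',cv2.cvtColor(np.hstack([pad(a),pad(b)]),cv2.COLOR_RGB2BGR));print(a.shape,b.shape)
```

```text
7.2 [-0.37620889 -0.04493648  0.7605978 ] [ 498.27829165 -207.08598797  236.25496573] [3.14093407e+00 4.69295304e-04 1.56980163e+00] [-0.462  0.244  1.482 -0.     1.415 -0.461]
[[130.7, 186.1], [142.2, 191.5]]
[[131.6, 189.4], [143.0, 194.8]]
[[331.7, 109.5], [323.0, 108.2]]
[[331.4, 112.2], [322.7, 110.9]]
(410, 395, 3) (378, 395, 3)
```

View pics/c4.png

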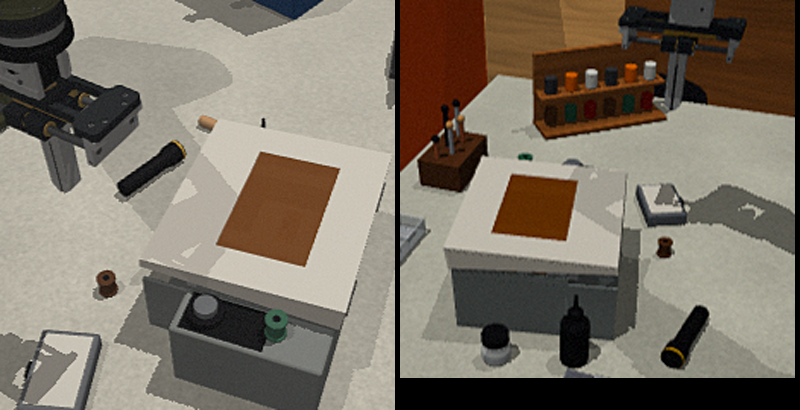

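The hood has sprung up: its right side now shows a gap at (150,270) in the left panel. In both views the fingertips sit about 20 mm higher than computed, so I take the real tip height as about eef_z + 15, which also matches the button contact. A vertical finger cannot get under the lip, so next I test whether the out-of-reach behaviour gives a forward tilt.

Call:
send_rows([
  [[0,150,400,-150,0],[0,150,400,-150,0],[0,150,400,-150,0],[0,150,400,-150,0],[0,150,400,-150,0],[0,150,400,-150,0],[0,150,400,-150,0],[0,150,400,-150,0],[0,150,400,-150,0],[0,150,400,-150,0]],
])

```text
clock: 8.3
eef_pos: [775.8, -63.5, 325.0]
eef_rot: [3.11, 0.003, 1.572]
wrist_force: [-0.3, 0.2, 1.4]
finger_gap: 0.5
```

Run:
```python
from h import *
s=manip.read_state();print(s['clock'],s['eef_pos'],s['eef_rot'],s['joints'].round(3))
```

```text
8.3 [775.81541042 -63.51436216 325.00889579] [3.10981980e+00 2.58537728e-03 1.57205743e+00] [-0.129  0.933  0.235  0.002  1.942 -0.13 ]
```

Tilt began: 0.03 rad forward, with joint 3 at its limit. I push farther out.

Call:
send_rows([
  [[0,0,400,0,0],[0,0,400,0,0],[0,0,400,0,0],[0,0,400,0,0],[0,0,400,0,0],[0,0,400,0,0],[0,0,400,0,0],[0,0,400,0,0]],
])

```text
clock: 9.1
eef_pos: [824.2, -50.5, 240.4]
eef_rot: [3.076, 0.005, 1.571]
wrist_force: [0.2, -0.2, 0.0]
finger_gap: 0.1
```

Run:
```python
from h import *
s=manip.read_state();print(s['clock'],s['eef_pos'],s['eef_rot'],s['joints'].round(3))
```

```text
9.1 [824.18091418 -50.45343396 240.43861507] [3.07584189 0.00477341 1.57058092] [-0.106  1.041  0.235  0.002  1.8   -0.106]
```

Call:
send_rows([
  [[0,0,900,-900,0],[0,0,900,-900,0],[0,0,900,-900,0],[0,0,900,-900,0],[0,0,900,-900,0],[0,0,900,-900,0]],
])

```text
clock: 9.7
eef_pos: [787.4, -37.9, 343.3]
eef_rot: [3.044, 0.006, 1.571]
wrist_force: [0.3, -0.7, 0.0]
finger_gap: 0.2
```

Run:
```python
from h import *
s=manip.read_state();print(s['clock'],s['eef_pos'],s['eef_rot'],s['joints'].round(3))
```

```text
9.7 [787.43413953 -37.86651293 343.34868718] [3.04389169 0.00631791 1.57055307] [-0.096  0.91   0.235  0.003  1.899 -0.094]
```

Each call adds about 0.033 rad of tilt and it is kept, so short repeated calls will build it up.

Call:
send_rows([
  [[0,0,900,-600,0],[0,0,900,-600,0]],
])

```text
clock: 9.9
eef_pos: [787.8, -34.2, 361.1]
eef_rot: [3.011, 0.008, 1.57]
wrist_force: [0.9, -0.1, -0.2]
finger_gap: 0.4
```

Call:
send_rows([
  [[0,0,900,-600,0],[0,0,900,-600,0]],
])

```text
clock: 10.1
eef_pos: [786.7, -30.7, 379.9]
eef_rot: [2.98, 0.009, 1.57]
wrist_force: [0.2, 0.1, -0.0]
finger_gap: 0.7
```

Call:
send_rows([
  [[0,0,900,-600,0]],
])

```text
clock: 10.2
eef_pos: [788.1, -29.2, 391.0]
eef_rot: [2.954, 0.01, 1.57]
wrist_force: [-0.1, 0.3, -0.2]
finger_gap: 0.4
```

Call:
send_rows([
  [[0,0,900,-600,0]],
])

```text
clock: 10.3
eef_pos: [789.3, -27.8, 404.3]
eef_rot: [2.924, 0.011, 1.57]
wrist_force: [0.2, 0.5, -0.2]
finger_gap: 0.3
```

Call:
send_rows([
  [[0,0,900,-600,0],[0,0,900,-600,0],[0,0,900,-600,0]],
])

```text
clock: 10.6
eef_pos: [780.0, -23.5, 433.9]
eef_rot: [2.892, 0.012, 1.57]
wrist_force: [-0.2, -0.2, -0.3]
finger_gap: 0.7
```

Call:
send_rows([
  [[0,50,0,0,0],[0,100,0,0,0],[0,150,0,0,0],[0,200,0,0,0]],
])

```text
clock: 11.0
eef_pos: [768.8, 173.8, 422.2]
eef_rot: [2.884, 0.01, 1.57]
wrist_force: [1.0, 0.2, -0.1]
finger_gap: 0.3
```

Call:
send_rows([
  [[0,200,900,-200,0]],
])

```text
clock: 11.1
eef_pos: [777.5, 180.7, 421.0]
eef_rot: [2.857, 0.003, 1.578]
wrist_force: [0.1, -0.6, -0.1]
finger_gap: 0.6
```

Call:
send_rows([
  [[0,200,900,-200,0]],
])

```text
clock: 11.2
eef_pos: [787.8, 178.5, 421.3]
eef_rot: [2.828, -0.002, 1.576]
wrist_force: [-0.5, -1.2, -0.2]
finger_gap: 0.8
```

Call:
send_rows([
  [[0,200,900,-200,0]],
])

```text
clock: 11.3
eef_pos: [796.4, 179.1, 423.0]
eef_rot: [2.799, -0.007, 1.576]
wrist_force: [0.3, -0.0, -0.2]
finger_gap: 0.1
```

Call:
send_rows([
  [[0,200,900,-200,0]],
])

```text
clock: 11.4
eef_pos: [804.1, 180.8, 426.1]
eef_rot: [2.77, -0.013, 1.578]
wrist_force: [0.2, 1.1, 0.8]
finger_gap: 0.4
```

Call:
send_rows([
  [[0,200,900,-200,0]],
])

```text
clock: 11.5
eef_pos: [811.1, 182.6, 430.6]
eef_rot: [2.741, -0.019, 1.58]
wrist_force: [0.3, -0.3, -0.3]
finger_gap: 0.1
```

Call:
send_rows([
  [[0,200,900,-200,0]],
])

```text
clock: 11.6
eef_pos: [817.3, 184.4, 436.3]
eef_rot: [2.711, -0.025, 1.582]
wrist_force: [1.0, -0.8, -0.5]
finger_gap: 0.3
```

Call:
send_rows([
  [[0,200,900,-200,0]],
])

```text
clock: 11.7
eef_pos: [822.7, 186.3, 443.0]
eef_rot: [2.682, -0.031, 1.585]
wrist_force: [0.5, -0.0, -0.3]
finger_gap: 1.0
```

Call:
send_rows([
  [[0,200,900,-200,0]],
])

```text
clock: 11.8
eef_pos: [827.4, 188.0, 450.7]
eef_rot: [2.653, -0.036, 1.588]
wrist_force: [0.9, 0.5, 0.0]
finger_gap: 0.6
```

Call:
send_rows([
  [[0,250,900,0,0]],
])

```text
clock: 11.9
eef_pos: [836.3, 192.6, 452.6]
eef_rot: [2.622, -0.042, 1.591]
wrist_force: [0.2, 0.7, -0.1]
finger_gap: 0.6
```

Call:
send_rows([
  [[0,250,900,0,0]],
])

```text
clock: 12.0
eef_pos: [845.0, 197.4, 452.5]
eef_rot: [2.594, -0.048, 1.594]
wrist_force: [-0.2, 0.4, -0.0]
finger_gap: 0.4
```

Call:
send_rows([
  [[0,250,900,0,0]],
])

```text
clock: 12.1
eef_pos: [852.6, 201.8, 454.8]
eef_rot: [2.566, -0.053, 1.598]
wrist_force: [0.6, 0.3, 0.2]
finger_gap: 0.6
```

Call:
send_rows([
  [[0,250,900,0,0]],
])

```text
clock: 12.2
eef_pos: [859.2, 205.8, 458.9]
eef_rot: [2.537, -0.059, 1.602]
wrist_force: [-0.5, 0.0, -0.2]
finger_gap: 1.1
```

Call:
send_rows([
  [[0,250,900,0,0]],
])

```text
clock: 12.3
eef_pos: [865.1, 209.8, 464.3]
eef_rot: [2.508, -0.064, 1.606]
wrist_force: [-0.4, 0.0, 0.9]
finger_gap: 0.5
```

Call:
send_rows([
  [[0,250,900,0,0]],
])

```text
clock: 12.4
eef_pos: [870.2, 213.5, 470.8]
eef_rot: [2.478, -0.069, 1.61]
wrist_force: [0.3, 0.1, -0.4]
finger_gap: 0.4
```

Call:
send_rows([
  [[0,250,900,0,0]],
])

```text
clock: 12.5
eef_pos: [874.4, 217.0, 478.6]
eef_rot: [2.449, -0.075, 1.614]
wrist_force: [-0.0, -0.3, 0.5]
finger_gap: 0.4
```

Call:
send_rows([
  [[0,250,900,0,0]],
])

```text
clock: 12.6
eef_pos: [877.9, 220.4, 487.2]
eef_rot: [2.42, -0.08, 1.618]
wrist_force: [-0.2, 0.5, 0.3]
finger_gap: 0.5
```

Call:
send_rows([
  [[0,250,900,0,0]],
])

```text
clock: 12.7
eef_pos: [880.7, 223.5, 496.9]
eef_rot: [2.392, -0.085, 1.623]
wrist_force: [-0.3, -0.1, -0.4]
finger_gap: 0.4
```

Call:
send_rows([
  [[0,250,900,0,0]],
])

```text
clock: 12.8
eef_pos: [882.6, 226.5, 507.5]
eef_rot: [2.363, -0.09, 1.628]
wrist_force: [0.0, -0.4, 0.3]
finger_gap: 0.2
```

Call:
send_rows([
  [[0,250,900,0,0]],
])

```text
clock: 12.9
eef_pos: [883.9, 229.3, 519.0]
eef_rot: [2.334, -0.095, 1.633]
wrist_force: [0.4, -0.2, -0.4]
finger_gap: 0.2
```

Call:
send_rows([
  [[0,250,900,0,0]],
])

```text
clock: 13.0
eef_pos: [884.4, 231.9, 531.2]
eef_rot: [2.306, -0.099, 1.638]
wrist_force: [0.3, 0.1, 0.4]
finger_gap: 0.3
```

Call:
send_rows([
  [[0,250,900,0,0]],
])

```text
clock: 13.1
eef_pos: [884.2, 234.4, 544.2]
eef_rot: [2.278, -0.104, 1.643]
wrist_force: [0.1, -0.3, 0.2]
finger_gap: 0.3
```

Call:
send_rows([
  [[0,250,900,0,0]],
])

```text
clock: 13.2
eef_pos: [883.2, 236.7, 557.8]
eef_rot: [2.25, -0.108, 1.648]
wrist_force: [-0.6, -0.2, 0.2]
finger_gap: 0.2
```

Run:
```python
from h import *
s=manip.read_state();print(s['clock'],s['eef_pos'],s['eef_rot'],s['joints'].round(3))
```

```text
13.2 [883.22239562 236.6828997  557.7593046 ] [ 2.24983108 -0.10841181  1.64839614] [ 0.24   0.761  0.236 -0.062  1.25   0.206]
```

```bash
cat >> h.py <<'E'
from scipy.spatial.transform import Rotation as Rn
Q=np.array([650.0,-31.1]); YW=0.209
def Wb(x,y,z): c,s=np.cos(YW),np.sin(YW); return np.array([Q[0]+c*x-s*y,Q[1]+s*x+c*y,z])
def Bx(w): c,s=np.cos(YW),np.sin(YW); d=np.array(w[:2])-Q; return np.array([c*d[0]+s*d[1],-s*d[0]+c*d[1],w[2]])
def RT(s): return Rn.from_euler('xyz',s['eef_rot']).as_matrix()
def shift(s,w): return (RT(s).T@(np.array(w)-s['eef_pos'])).round(1)
E
python3 - <<'E'
from h import *
s=manip.read_state();R=RT(s);print(R.round(3)); z=R[:,2]; print('az',np.degrees(np.arctan2(z[1],z[0])),'tilt',np.degrees(np.arccos(-z[2])))
# roll to make tool y horizontal-left
y=np.cross([0,0,1],z);y/=np.linalg.norm(y); print(y)
t=R.T@y; print('roll',np.degrees(np.arctan2(-t[0],t[1])))
print('box dir y in tool',R.T@(Wb(0,1,0)-Wb(0,0,0)))
print('to pre',shift(s,Wb(-190,0,260)), Wb(-190,0,260))
E
```

```text
[[-0.077  0.633  0.771]
 [ 0.991 -0.035  0.128]
 [ 0.108  0.774 -0.624]]
az 9.436790791609615 tilt 51.36513339040632
[-0.16395943  0.98646708  0.        ]
roll -97.96191535904157
box dir y in tool [ 0.98555921 -0.16576041 -0.03459082]
to pre [-304.4 -484.7 -176.4] [464.13461174 -70.52153532 260.        ]
```

Call:
send_rows([
  [[0,-24,-38,-14,-8.5],[0,-48,-76,-28,-17],[0,-72,-114,-42,-25.5],[0,-96,-152,-56,-34],[0,-120,-190,-70,-42.5],[0,-144,-228,-84,-51],[0,-168,-266,-98,-59.5],[0,-192,-304,-112,-68],[0,-216,-342,-126,-76.5],[0,-240,-380,-140,-85]],
])

```text
clock: 14.2
eef_pos: [616.0, 39.9, 370.4]
eef_rot: [2.576, 0.737, 2.55]
wrist_force: [0.0, -0.6, 0.3]
finger_gap: 0.6
```

Run:
```python
from h import *
s=manip.read_state();R=RT(s);z=R[:,2];print(s['clock'],s['eef_pos'],s['joints'].round(2)); print('az',np.degrees(np.arctan2(z[1],z[0])),'tilt',np.degrees(np.arccos(-z[2])))
y=np.cross([0,0,1],z);y/=np.linalg.norm(y)
t=R.T@y; print('roll',np.degrees(np.arctan2(-t[0],t[1])))
print('to pre',shift(s,Wb(-190,0,260)), shift(s,Wb(-200,0,200)))
```

```text
14.2 [615.97191137  39.85514904 370.3855185 ] [-0.09 -0.11  1.8   0.35  0.6  -1.49]
az 9.452471944982323 tilt 51.298202787840694
roll -30.554561797732095
to pre [ 121.9 -169.4  -62. ] [ 167.4 -196.8  -32.3]
```

Call:
send_rows([
  [[0,28,-33,-5,-5],[0,56,-66,-10,-10],[0,84,-99,-16,-15],[0,112,-132,-21,-20],[0,140,-165,-27,-25],[0,167,-197,-32,-30.5],[0,167,-197,-32,-30.5],[0,167,-197,-32,-30.5],[0,167,-197,-32,-30.5]],
])

```text
clock: 15.1
eef_pos: [458.6, -31.8, 229.1]
eef_rot: [-3.128, 0.847, -3.019]
wrist_force: [0.8, -0.4, 0.4]
finger_gap: 0.2
```

Run:
```python
from h import *
s=manip.read_state();R=RT(s);z=R[:,2];print(s['clock'],s['eef_pos'],s['joints'].round(2)); print('az',np.degrees(np.arctan2(z[1],z[0])),'tilt',np.degrees(np.arccos(-z[2])));print(R.round(3))
w=snap('wrist','w5.png');S=snap('scene','s5.png');D=snap('side','d5.png')
for k in (8,-15): print(k,[np.round(proj(p,s['eef_pos']+k*z),1).tolist() for p in(S,D)],proj(w,np.array([0,0,k]),w['T_tool_cam']))
T=np.eye(4);T[:3,:3]=R;T[:3,3]=s['eef_pos'];T=T@np.array(w['T_tool_cam'])
for n,x in(('lipR',(-120,-132,127)),('lipM',(-120,0,127)),('lipL',(-120,132,127))): print(n,proj(w,Wb(*x),T))
b=D['img'][40:240,170:400];a=S['img'][90:330,90:330]
a=cv2.resize(a,(384,384));b=cv2.resize(b,(416,384-20))[:384]
b=np.pad(b,((0,20),(0,0),(0,0)))
cv2.imwrite('pics/c5.png',cv2.cvtColor(np.hstack([a,b]),cv2.COLOR_RGB2BGR))
```

```text
15.1 [458.59288846 -31.83655    229.08113087] [-0.36 -0.38  2.31  0.72  0.54 -2.55]
az 5.932599682850686 tilt 48.52556607568592
[[-0.657 -0.112  0.745]
 [-0.081  0.994  0.077]
 [-0.749 -0.009 -0.662]]
8 [[183.8, 128.3], [326.5, 146.7]] (np.float64(252.81912279789944), np.float64(217.98675179287696))
-15 [[175.1, 119.6], [334.5, 142.0]] (np.float64(252.8761028819025), np.float64(229.63654534435915))
lipR (np.float64(119.655777108232), np.float64(164.18142763431155))
lipM (np.float64(226.06704975058483), np.float64(159.24908451066779))
lipL (np.float64(340.8425580453036), np.float64(153.92904486596876))
```

View pics/w5.png

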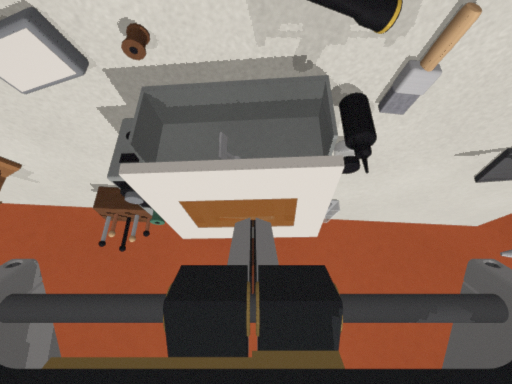

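View pics/c5.png

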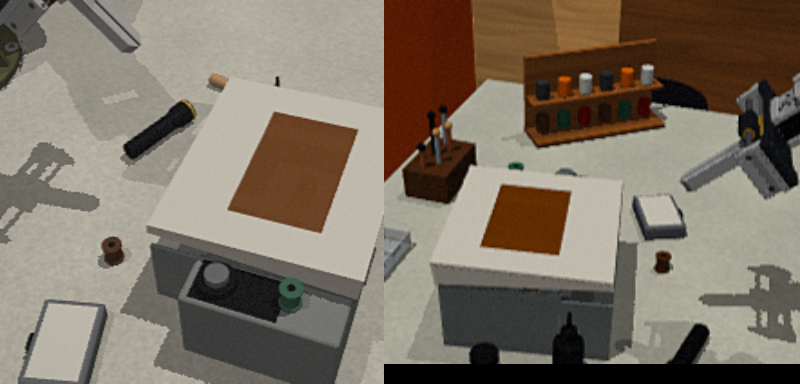

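The wrist camera sees under the lip: the catch tab hangs at about (222,145), just right of the middle, with the lip edge at row 163. In both outside views the fingertip matches TCP −15 mm along the tool axis. I'll crop the tab for a position.

Run:
```python
from h import *
a=cv2.imread('pics/w5.png')[75:180,125:345]
cv2.imwrite('pics/w5z.png',cv2.resize(a,None,fx=3.5,fy=3.5,interpolation=cv2.INTER_CUBIC))
```

```text
(no output)
```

View pics/w5z.png

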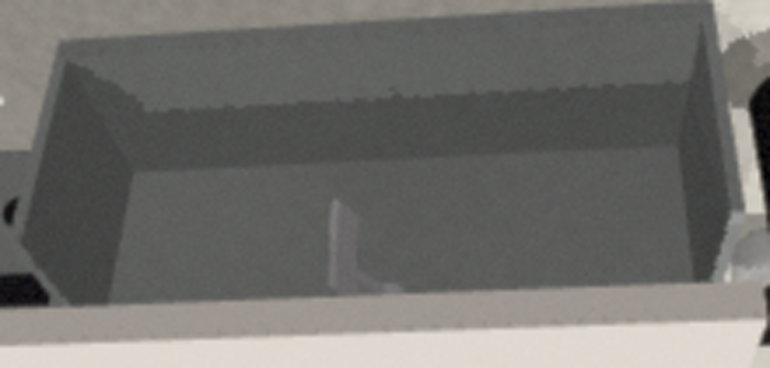

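Tab front edge runs from (332,203) at its bottom to (332,288) at the lip in the crop, and the predicted lip edge matches the seen one.

Run:
```python
from h import *
s=manip.read_state();R=RT(s)
w=manip.camera('wrist');T=np.eye(4);T[:3,:3]=R;T[:3,3]=s['eef_pos'];T=T@np.array(w['T_tool_cam']);f=foc(w)
c,sn=np.cos(YW),np.sin(YW);ex=np.array([c,sn,0])
for uv in((332,203),(332,288),(355,225)):
    u,v=uv[0]/3.5+125,uv[1]/3.5+75
    d=T[:3,:3]@np.array([(u-w['cx'])/f,(v-w['cy'])/f,1]);o=T[:3,3]
    for xb in(-113,-106,-99):
        k=(xb-Bx(o)[0])/(d@ex);print(uv,xb,Bx(o+k*d).round(1))
print('cam',Bx(T[:3,3]),'TCP',Bx(s['eef_pos']),'tip',Bx(s['eef_pos']-15*R[:,2]))
print('tool z in box',(Bx(R[:,2]+[*Q,0])).round(3),'y',(Bx(R[:,1]+[*Q,0])).round(3))
```

```text
(332, 203) -113 [-113.   -11.6   81.7]
(332, 203) -106 [-106.   -13.4   76.1]
(332, 203) -99 [-99.  -15.2  70.6]
(332, 288) -113 [-113.    -9.3  118.5]
(332, 288) -106 [-106.   -11.1  113.9]
(332, 288) -99 [-99.  -12.8 109.3]
(355, 225) -113 [-113.    -2.5   92.1]
(355, 225) -106 [-106.    -4.1   86.8]
(355, 225) -99 [-99.   -5.7  81.5]
cam [-385.93299416   58.67784693  298.52495267] TCP [-187.46548109   39.05386113  228.56966576] tip [-198.63048675   40.23096172  238.51738323]
tool z in box [ 0.744 -0.078 -0.663] y [ 0.097  0.995 -0.009]
```

```bash
cat >> h.py <<'E'
def tipshift(s,x,y,z): return (RT(s).T@(Wb(x,y,z)-s['eef_pos'])+[0,0,15]).round(1)
E
python3 - <<'E'
from h import *
s=manip.read_state();print(s['clock'],tipshift(s,-154.5,-31.8,138))
E
```

```text
15.3 [ 41.7 -66.6 105.1]
```

Call:
send_rows([
  [[0,8,-13,20,4],[0,16,-26,40,8],[0,24,-39,60,12],[0,32,-52,80,15],[0,42,-66,105,15],[0,42,-66,105,15],[0,42,-66,105,15]],
])

```text
clock: 16.0
eef_pos: [520.5, -73.2, 159.6]
eef_rot: [2.905, 0.761, 2.875]
wrist_force: [-0.4, 0.1, 0.8]
finger_gap: 0.6
```

Run:
```python
from h import *
s=manip.read_state();R=RT(s);z=R[:,2];zb=Bx(z+[*Q,0])
print(s['clock'],s['joints'].round(2),'tip',Bx(s['eef_pos']-15*z).round(1),'zb',zb.round(3),'yb',Bx(R[:,1]+[*Q,0]).round(3))
print('to in',tipshift(s,-95,-38,85),'left',RT(s).T@(Wb(0,1,0)-Wb(0,0,0)),'up',RT(s).T@[0,0,1],'fwd',RT(s).T@(Wb(1,0,0)-Wb(0,0,0)))
```

```text
16.0 [-0.38 -0.05  2.21  0.93  0.39 -2.55] tip [-146.   -12.9  170.1] zb [ 0.703 -0.099 -0.704] yb [0.301 0.938 0.169]
to in [ 17.6 -22.7  98.3] left [ 0.33116202  0.93839907 -0.09868591] up [-0.68986208  0.16943499 -0.70383386] fwd [-0.64375619  0.30116271  0.70347636]
```

Call:
send_rows([
  [[0,0,0,-20,8],[0,0,0,-20,16.5],[0,0,0,-20,25],[0,0,0,-20,33],[0,0,0,-20,41.5],[0,0,0,-20,50],[0,0,0,-20,58.5],[0,0,0,-20,67],[0,0,0,-20,75.5],[0,0,0,-20,84]],
])

```text
clock: 17.0
eef_pos: [506.0, -74.1, 174.8]
eef_rot: [2.354, -0.1, 1.54]
wrist_force: [-0.3, -0.5, -0.0]
finger_gap: 0.8
```

Call:
send_rows([
  [[0,0,0,0,8],[0,0,0,0,16.5],[0,0,0,0,25],[0,0,0,0,33],[0,0,0,0,41.5],[0,0,0,0,50],[0,0,0,0,58.5],[0,0,0,0,67],[0,0,0,0,75],[0,0,0,0,81]],
])

```text
clock: 18.0
eef_pos: [506.0, -74.1, 174.8]
eef_rot: [3.124, -0.792, 0.093]
wrist_force: [-0.4, -0.1, 0.5]
finger_gap: 0.4
```

```bash
cat >> h.py <<'E'
def rep(*tg):
    s=manip.read_state();R=RT(s);z=R[:,2]
    print(s['clock'],s['joints'].round(2),'F',s['wrist_force'].round(1),'tip',Bx(s['eef_pos']-15*z).round(1),'zb',Bx(z+[*Q,0]).round(3),'yb',Bx(R[:,1]+[*Q,0]).round(3))
    print('left',(R.T@(Wb(0,1,0)-Wb(0,0,0))).round(2),'up',R[2].round(2),'fwd',(R.T@(Wb(1,0,0)-Wb(0,0,0))).round(2))
    for t in tg: print(t,tipshift(s,*t))
E
python3 - <<'E'
from h import *
rep((-154,-32,138),(-95,-38,85))
E
```

```text
18.0 [-0.4  -0.12  2.23  0.87  0.44  0.39] F [-0.4 -0.1  0.5] tip [-160.4  -10.7  185.4] zb [ 0.705 -0.1   -0.702] yb [-0.128 -0.992  0.012]
left [-0.08 -0.99 -0.1 ] up [ 0.71  0.01 -0.7 ] fwd [ 0.7  -0.13  0.7 ]
(-154, -32, 138) [-27.5  19.8  39.9]
(-95, -38, 85) [-23.6  17.5 119.3]
```

Call:
send_rows([
  [[0,-9,6,14,0],[0,-18,12,28,0],[0,-27,17.5,43,0],[0,-27,17.5,58,0],[0,-27,17.5,73,0],[0,-27,17.5,73,0]],
])

```text
clock: 18.6
eef_pos: [540.7, -89.7, 103.4]
eef_rot: [3.12, -0.79, 0.1]
wrist_force: [-0.2, 0.4, 0.2]
finger_gap: 0.9
```

Run:
```python
from h import *
rep((-95,-38,80))
D=snap('side','d6.png');w=snap('wrist','w6.png');S=snap('scene','s6.png')
s=manip.read_state();T=np.eye(4);R=RT(s);T[:3,:3]=R;T[:3,3]=s['eef_pos'];T=T@np.array(w['T_tool_cam'])
for n,x in(('lipR',(-120,-132,127)),('lipM',(-120,0,127)),('lipL',(-120,132,127))): print(n,np.round(proj(w,Wb(*x),T)))
print('tip',[np.round(proj(p,s['eef_pos']-15*R[:,2]),1) for p in(S,D)])
a=S['img'][90:290,130:330];a=cv2.resize(a,(400,400));b=cv2.resize(w['img'],(400,300));b=np.pad(b,((0,100),(0,0),(0,0)))
cv2.imwrite('pics/c6.png',cv2.cvtColor(np.hstack([a,b]),cv2.COLOR_RGB2BGR))
```

```text
18.6 [-0.4   0.13  2.2   1.33  0.34 -0.12] F [-0.2  0.4  0.2] tip [-129.7  -33.2  113.9] zb [ 0.704 -0.099 -0.704] yb [-0.124 -0.992  0.015]
left [-0.08 -0.99 -0.1 ] up [ 0.71  0.02 -0.7 ] fwd [ 0.7  -0.12  0.7 ]
(-95, -38, 80) [ 0.5 -0.  48.7]
lipR [385. 195.]
lipM [203. 214.]
lipL [  1. 236.]
tip [array([198.6, 199.3]), array([302.7, 166. ])]
```

View pics/c6.png

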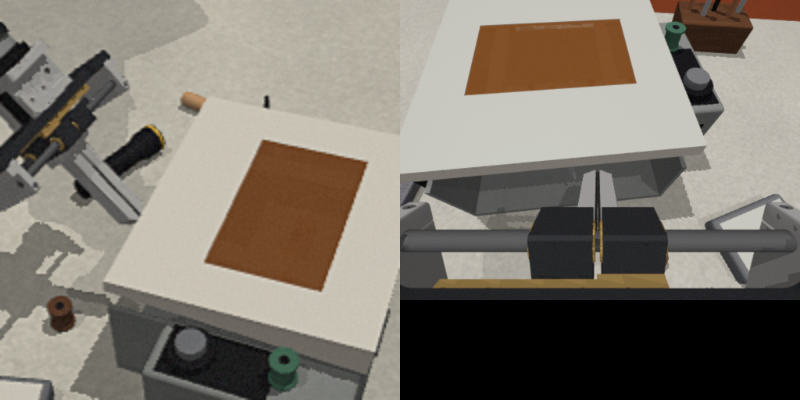

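The tip is just reaching under the lip edge: wrist panel at (597,172), with the lip predicted at row 167. I insert along the tool axis.

Call:
send_rows([
  [[0,0,0,12,0],[0,0,0,24,0],[0,0,0,36,0],[0,0,0,46,0],[0,0,0,49,0],[0,0,0,49,0]],
])

```text
clock: 19.35
eef_pos: [575.3, -87.8, 69.7]
eef_rot: [3.119, -0.791, 0.1]
wrist_force: [-0.6, 0.3, -0.0]
finger_gap: 0.4
```

Call:
send_rows([
  [[0,0,-2,0,0],[0,0,-5,0,0],[0,0,-8,0,0],[0,0,-8,0,0]],
])

```text
clock: 19.75
eef_pos: [574.7, -79.4, 69.4]
eef_rot: [3.119, -0.791, 0.1]
wrist_force: [-0.2, -0.0, 1.2]
finger_gap: 0.7
```

Call:
send_rows([
  [[0,0,-2,0,0],[0,0,-4,0,0],[0,0,-6,0,0],[0,0,-6,0,0]],
])

```text
clock: 20.15
eef_pos: [574.0, -74.6, 68.9]
eef_rot: [3.118, -0.79, 0.099]
wrist_force: [-4.3, -7.5, 1.0]
finger_gap: 0.1
```

Run:
```python
from h import *
rep((-95,0,80))
```

```text
20.15 [-0.33  0.26  2.15  1.63  0.28 -0.37] F [-4.3 -7.5  1. ] tip [-93.9 -25.2  79.5] zb [ 0.703 -0.101 -0.704] yb [-0.127 -0.992  0.017]
left [-0.08 -0.99 -0.1 ] up [ 0.71  0.02 -0.7 ] fwd [ 0.7  -0.13  0.7 ]
(-95, 0, 80) [ -2.3 -24.9  -3.7]
```

Call:
send_rows([
  [[0,-0.2,-2,-0.2,0],[0,-0.3,-4,-0.4,0],[0,-0.4,-5,-0.5,0]],
])

```text
clock: 20.45
eef_pos: [573.0, -69.6, 68.9]
eef_rot: [3.118, -0.79, 0.099]
wrist_force: [-4.4, -5.6, 1.4]
finger_gap: 0.4
```

Call:
send_rows([
  [[0,-0.2,-2,-0.2,0],[0,-0.3,-4,-0.4,0],[0,-0.4,-5,-0.5,0]],
])

```text
clock: 20.75
eef_pos: [571.9, -64.4, 68.9]
eef_rot: [3.119, -0.79, 0.099]
wrist_force: [-3.3, -3.8, 1.7]
finger_gap: 0.3
```

Call:
send_rows([
  [[0,-0.2,-2,-0.2,0],[0,-0.3,-4,-0.4,0],[0,-0.4,-6,-0.6,0]],
])

```text
clock: 21.05
eef_pos: [570.8, -58.4, 68.9]
eef_rot: [3.119, -0.79, 0.099]
wrist_force: [-2.6, -5.2, 0.4]
finger_gap: 0.3
```

Call:
send_rows([
  [[0,-0.2,-2,-0.2,0],[0,-0.3,-4,-0.4,0],[0,-0.4,-5,-0.5,0],[0,-0.4,-6,-0.6,0]],
])

```text
clock: 21.45
eef_pos: [570.1, -52.7, 69.3]
eef_rot: [3.118, -0.791, 0.099]
wrist_force: [4.7, -7.8, -3.3]
finger_gap: 0.5
```

Run:
```python
from h import *
rep()
```

```text
21.45 [-0.28  0.25  2.17  1.71  0.24 -0.41] F [ 4.7 -7.8 -3.3] tip [-93.2  -3.1  79.9] zb [ 0.704 -0.101 -0.703] yb [-0.126 -0.992  0.016]
left [-0.08 -0.99 -0.1 ] up [ 0.71  0.02 -0.7 ] fwd [ 0.7  -0.13  0.7 ]
```

Call:
send_rows([
  [[0,2,0,-2,0],[0,4,0,-4,0],[0,5,0,-5,0],[0,6,0,-6,0]],
])

```text
clock: 21.85
eef_pos: [569.5, -52.6, 77.3]
eef_rot: [3.119, -0.79, 0.099]
wrist_force: [0.7, -5.3, -4.2]
finger_gap: 0.5
```

Call:
send_rows([
  [[0,0.7,0,-0.7,0],[0,1.4,0,-1.4,0],[0,2,0,-2,0]],
])

```text
clock: 22.15
eef_pos: [569.4, -52.5, 80.0]
eef_rot: [3.119, -0.789, 0.099]
wrist_force: [1.9, -5.8, -3.9]
finger_gap: 0.7
```

Call:
send_rows([
  [[0,0.7,0,-0.7,0],[0,1.4,0,-1.4,0],[0,2,0,-2,0]],
])

```text
clock: 22.45
eef_pos: [569.4, -52.5, 82.8]
eef_rot: [3.119, -0.789, 0.099]
wrist_force: [0.8, -6.2, -4.1]
finger_gap: 0.8
```

Call:
send_rows([
  [[0,0.7,0,-0.7,0],[0,1.4,0,-1.4,0],[0,2.1,0,-2.1,0],[0,2.8,0,-2.8,0]],
])

```text
clock: 22.85
eef_pos: [569.4, -52.4, 86.8]
eef_rot: [3.119, -0.789, 0.099]
wrist_force: [1.4, -6.2, -4.9]
finger_gap: 0.7
```

Call:
send_rows([
  [[0,0.7,0,-0.7,0],[0,1.4,0,-1.4,0],[0,2.1,0,-2.1,0],[0,2.8,0,-2.8,0]],
])

```text
clock: 23.25
eef_pos: [569.4, -52.4, 90.8]
eef_rot: [3.119, -0.79, 0.099]
wrist_force: [1.3, -6.2, -4.1]
finger_gap: 0.1
```

Run:
```python
from h import *
rep()
p=manip.camera('side'); o=cv2.imread('pics/d6.png')[:,:,::-1].astype(int)
for q in (p,):
    m=manip.silhouettes('hood',p)[0]; print(m['rect'],m['conf'])
# predicted left lip corner vs hood angle
for a in (0.095,0.12,0.15,0.2): print(a,np.round(proj(p,Wb(120-240*np.cos(a)-4*np.sin(a)*0,132,115+240*np.sin(a)+4)),1))
cv2.imwrite('pics/d7.png',cv2.cvtColor(cv2.resize(p['img'][100:260,180:380],None,fx=4,fy=3.75/1,interpolation=cv2.INTER_CUBIC),cv2.COLOR_RGB2BGR))
```

```text
23.25 [-0.28  0.19  2.16  1.46  0.24 -0.15] F [ 1.3 -6.2 -4.1] tip [-93.8  -2.6 101.3] zb [ 0.703 -0.101 -0.704] yb [-0.126 -0.992  0.016]
left [-0.08 -0.99 -0.1 ] up [ 0.71  0.02 -0.7 ] fwd [ 0.7  -0.13  0.7 ]
[194.7, 134.4, 102.5, 63.2] 0.57
0.095 [296.7 195.2]
0.12 [296.5 193.2]
0.15 [296.3 190.8]
0.2 [295.8 186.7]
```

View pics/d7.png

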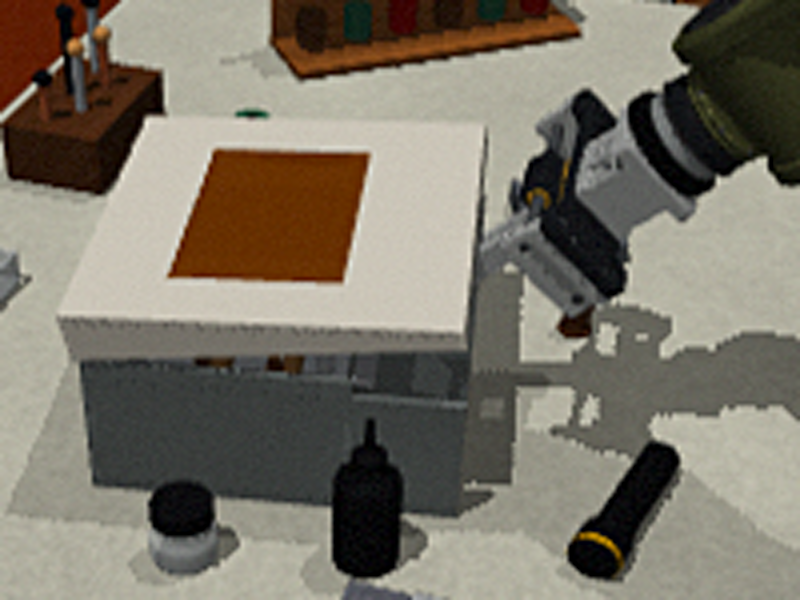

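The hood is lifted well past the catch stop: left lip edge at (465,350), gap open, about 0.16 rad. The force is steady at about 8 N, so I lift on along the arc.

Call:
send_rows([
  [[0,2.5,0,-2,0],[0,6,0,-4.5,0],[0,9.5,0,-7,0],[0,13,0,-9.5,0],[0,17,0,-12,0],[0,21,0,-15,0],[0,25,0,-18,0],[0,29,0,-21,0],[0,32,0,-23,0],[0,32,0,-23,0]],
])

```text
clock: 24.35
eef_pos: [575.7, -51.1, 130.2]
eef_rot: [3.118, -0.791, 0.1]
wrist_force: [-1.5, -6.7, -1.0]
finger_gap: 0.6
```

```bash
cat >> h.py <<'E'
def hood(p):
    m=manip.silhouettes('hood',p)[0]; r=m['rect']; best=None
    pts=lambda a:[Wb(120+x*np.cos(a)+z*np.sin(a),y,115-x*np.sin(a)+z*np.cos(a)) for x,z in((-240,-10),(-240,4),(0,32),(0,0)) for y in(-132,132)]
    e=[]
    for a in np.arange(0.05,1.3,0.01):
        q=np.array([proj(p,X) for X in pts(a)]); lo,hi=q.min(0),q.max(0)
        hull=np.zeros((384,512),np.uint8); cv2.fillConvexPoly(hull,cv2.convexHull(np.round(q).astype(np.int32)),1)
        M=m['pixels']; e.append(((hull&M).sum()/(hull|M).sum(),a))
    return max(e),m['conf'],np.round(r).tolist()
E
python3 - <<'E'
from h import *
rep((-88,-38,142))
for n in('side','scene'): print(n,hood(manip.camera(n)))
E
```

```text
24.35 [-0.27  0.12  2.12  1.05  0.27  0.27] F [-1.5 -6.7 -1. ] tip [-87.4  -2.6 140.7] zb [ 0.704 -0.101 -0.703] yb [-0.126 -0.992  0.016]
left [-0.08 -0.99 -0.1 ] up [ 0.71  0.02 -0.7 ] fwd [ 0.7  -0.13  0.7 ]
(-88, -38, 142) [ 3.2 35.2  2.2]
side ((np.float64(0.9548517520215634), np.float64(0.33)), 0.67, [191.0, 124.0, 107.0, 72.0])
scene ((np.float64(0.9737177039582537), np.float64(0.32000000000000006)), 0.97, [185.0, 121.0, 165.0, 155.0])
```

Call:
send_rows([
  [[0,1,5,0,0],[0,2,10,0,0],[0,3,16,0,0],[0,4,22,0,0],[0,5,28,0,0],[0,6,35,0,0],[0,6,35,0,0]],
])

```text
clock: 25.25
eef_pos: [582.7, -85.9, 134.6]
eef_rot: [3.12, -0.79, 0.099]
wrist_force: [-2.7, -2.0, -3.1]
finger_gap: 0.7
```

Run:
```python
from h import *
rep((-73,-38,188),(-52,-38,230),(-22,-38,266),(10,-38,293))
for n in('scene',): print(n,hood(manip.camera(n)))
```

```text
25.25 [-0.35  0.14  2.08  1.05  0.34  0.22] F [-2.7 -2.  -3.1] tip [-87.7 -38.2 145.1] zb [ 0.703 -0.1   -0.704] yb [-0.126 -0.992  0.015]
left [-0.08 -0.99 -0.1 ] up [ 0.71  0.02 -0.7 ] fwd [ 0.7  -0.13  0.7 ]
(-73, -38, 188) [ 40.7  -1.4 -19.8]
(-52, -38, 230) [ 85.3  -3.3 -34.6]
(-22, -38, 266) [131.8  -6.6 -38.8]
(10, -38, 293) [173.4 -10.2 -35.3]
scene ((np.float64(0.9723397537101358), np.float64(0.32000000000000006)), 0.85, [184.0, 118.0, 169.0, 158.0])
```

Hood is at 0.32 rad and resting on the finger. Raising along the arc in ~5 mm steps.

Call:
send_rows([
  [[0,4,0,-2,0],[0,9,0,-4.5,0],[0,14,0,-7,0],[0,19,0,-9.5,0],[0,24,-1,-12,0],[0,29,-1,-14,0],[0,34,-1,-17,0],[0,39,-1,-19,0],[0,43,-1,-21,0],[0,48,-2,-23,0]],
])

```text
clock: 26.35
eef_pos: [600.0, -81.0, 185.3]
eef_rot: [3.119, -0.79, 0.099]
wrist_force: [-1.1, -1.8, -3.0]
finger_gap: 0.3
```

Call:
send_rows([
  [[0,5,0,-1.5,0],[0,10,0,-3,0],[0,15,0,-4.5,0],[0,20,-1,-6,0],[0,25,-1,-8,0],[0,30,-1,-9,0],[0,34,-1,-10.5,0],[0,38,-1,-11.5,0]],
])

```text
clock: 27.15
eef_pos: [618.5, -77.8, 220.5]
eef_rot: [3.12, -0.79, 0.1]
wrist_force: [0.2, 0.5, -4.1]
finger_gap: 0.4
```

Run:
```python
from h import *
rep((-22,-38,266),(10,-38,293),(20,-38,300))
for n in('scene',): print(n,hood(manip.camera(n)))
```

```text
27.15 [-0.3   0.08  1.92  0.61  0.47  0.72] F [ 0.2  0.5 -4.1] tip [-51.1 -37.6 231.1] zb [ 0.704 -0.099 -0.703] yb [-0.125 -0.992  0.015]
left [-0.08 -0.99 -0.1 ] up [ 0.71  0.02 -0.7 ] fwd [ 0.7  -0.12  0.7 ]
(-22, -38, 266) [45.2 -2.7 -4.1]
(10, -38, 293) [86.8 -6.3 -0.5]
(20, -38, 300) [98.7 -7.4  1.6]
scene ((np.float64(0.9691919191919192), np.float64(0.7100000000000002)), 0.66, [204.0, 94.0, 156.0, 181.0])
```

Call:
send_rows([
  [[0,5,0,-0.5,0],[0,10,-1,-1,0],[0,15,-1,-1.5,0],[0,20,-1,-2,0],[0,25,-1,-2.5,0],[0,30,-2,-3,0],[0,35,-2,-3.5,0],[0,40,-2,-4,0],[0,45,-3,-4,0]],
])

```text
clock: 28.15
eef_pos: [647.0, -72.0, 255.4]
eef_rot: [3.119, -0.791, 0.099]
wrist_force: [-0.0, -2.1, -3.3]
finger_gap: 0.3
```

Call:
send_rows([
  [[0,5,0,0.5,0],[0,10,-1,1,0],[0,15,-1,1.5,0],[0,20,-2,2,0],[0,25,-2,2.5,0],[0,30,-2,3,0],[0,35,-3,3.5,0],[0,40,-3,4,0],[0,45,-3,4.5,0],[0,45,-3,4.5,0]],
])

```text
clock: 29.15
eef_pos: [681.8, -65.5, 284.5]
eef_rot: [3.119, -0.792, 0.1]
wrist_force: [-0.7, 0.2, -1.2]
finger_gap: 0.4
```

Run:
```python
from h import *
rep((20,-38,300))
for n in('scene','side'): print(n,hood(manip.camera(n)))
```

```text
29.15 [-0.24  0.14  1.69  0.41  0.58  0.98] F [-0.7  0.2 -1.2] tip [ 13.4 -38.7 295.1] zb [ 0.705 -0.1   -0.702] yb [-0.125 -0.992  0.016]
left [-0.08 -0.99 -0.1 ] up [ 0.71  0.02 -0.7 ] fwd [ 0.7  -0.12  0.7 ]
(20, -38, 300) [ 8.1 -1.5  1.1]
scene ((np.float64(0.950311030192687), np.float64(1.0900000000000003)), 0.75, [244.0, 74.0, 116.0, 202.0])
side ((np.float64(0.898828125), np.float64(1.1000000000000003)), 0.78, [189.0, 76.0, 73.0, 121.0])
```

Call:
send_rows([
  [[0,-2,0,2,0],[0,-5,0,5,0],[0,-9,0,9,0],[0,-12,0,8,0],[0,-20,1,2,0],[0,-34,3,-12,0],[0,-48,6,-26,0],[0,-69,9,-47,0],[0,-90,13,-68,0],[0,-104,16,-82,0]],
])

```text
clock: 30.35
eef_pos: [549.6, -92.8, 267.8]
eef_rot: [3.119, -0.791, 0.1]
wrist_force: [0.2, 0.1, -0.0]
finger_gap: 0.1
```

Run:
```python
from h import *
rep()
S=snap('scene','s9.png');print(hood(S));D=snap('side','d9.png');print(hood(D))
a=cv2.resize(S['img'],(400,300));b=cv2.resize(D['img'],(400,300))
cv2.imwrite('pics/c9.png',cv2.cvtColor(np.hstack([a,b]),cv2.COLOR_RGB2BGR))
```

```text
30.35 [-0.4  -0.13  2.    0.59  0.62  0.71] F [ 0.2  0.1 -0. ] tip [-121.6  -38.1  278.3] zb [ 0.704 -0.1   -0.703] yb [-0.125 -0.992  0.016]
left [-0.08 -0.99 -0.1 ] up [ 0.71  0.02 -0.7 ] fwd [ 0.7  -0.12  0.7 ]
((np.float64(0.936011349212275), np.float64(1.0900000000000003)), 0.84, [246.0, 76.0, 113.0, 205.0])
((np.float64(0.8780671951679879), np.float64(1.1000000000000003)), 0.95, [187.0, 79.0, 77.0, 121.0])
```

View pics/c9.png

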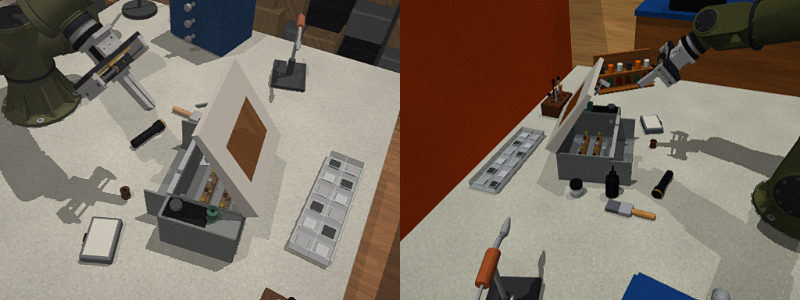

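The hood stands open by itself at about 1.09 rad. The arm is clear, the wrist force is about 0, and the other things look undisturbed. Handing in.

```bash
python3 -c "
from cell import manip
print(manip.sign_off())"
```

```text
the job is handed in; nothing more can be done
None
```

The UV curing box is open and I have handed the job in. The hood stood by itself at about 1.09 rad in the scene view and 1.10 rad in the side view, unchanged between two readings 1.2 s apart.

- **Steps:** I pressed the release button and the hood sprang up onto its catch. I then pushed the catch tab about 23 mm to the left and lifted the hood past it. I raised it steadily along its arc and backed the fingers away.
- **Force and speed:** The highest wrist force I read was about 10 N, against the 25 N limit. I moved the lip at about 50 mm/s, roughly 0.2 rad/s at the hood, against the 2.5 rad/s limit. Both are end-of-call readings or estimates, not continuous measurements.
- **End state:** The last state read a wrist force of about 0 N at 30.3 s of the 61 s allowed. The other things on the bench looked undisturbed in the final pictures, but I did not measure their positions again.

Two things did not go as expected:

- **Fingertips:** The closed fingertips were about 15 mm behind the reported TCP instead of 8 mm ahead of it. I saw this at the button and in both fixed cameras, and corrected for it.
- **Tool tilt:** The moves cannot command a tilt, and a finger pointing straight down cannot get under the lip. I reached the roughly 45° tilt through the arm's out-of-reach behaviour. A first attempt with the camera below ran the last joint to its limit, so I turned the tool half round.

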